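Turn the trowel round in its holster

ROBOT

A 6-joint arm with a two-finger parallel gripper is mounted at the origin on the work surface. World frame = base frame: x ahead of the robot, y to its left, z up, the work surface at z = 0. Lengths are in m, angles in rad, forces in N, time in s.
With the tool pointing down it reaches from about 0.35 to 0.85 m from the base axis. Payload 8.1 kg.
Tool frame: the origin (TCP) lies on the centre line of the jaws, within the pads' length; the fingertips stand robot.tips_ahead ahead of it and the grasp point (between the pads) lies 6 mm ahead of it (robot.tips_ahead is the distance from the TCP to the fingertips, in m); z points along the fingers, y is the line along which they close (so a half turn about z gives the same grasp; the last joint's range is limited). The gripper opens to 93 mm and grips with 3 to 60 N. Pads are 15 mm wide; open, the fingers measure 128 mm over their backs; the gripper's body (75 mm by 188 mm) begins 65 mm behind the grasp point.
Start: joints at [1.256, 0.13, 1.488, -0, 1.523, -0.085], TCP at [0.137, 0.584, 0.244] pointing down, gripper open.
Joint ranges: [-2.96, 2.96], [-0.89, 2.26], [0.02, 2.5], [-1.34, 4.48], [0, 2.73], [-2.66, 2.66]. Speed limits (rad/s): [2.39, 2.39, 2.79, 3.14, 3.14, 3.14].

INTERFACE

Orientations are given as a rotation vector (axis times angle).
In Python, from plant import robot gives the robot as it stands.
- The arm moves only by the tool apply_moves, never from a script. Its arguments are lists of equal length, an entry for each row: "delta_pos": the shift along the tool's x, y, z in cm, a list of three; "twist": the turn about the tool's z in rad. A call has 1 to 8 rows; each row shifts and turns the commanded pose from where the row before left it, along the tool's axes as they then stand; what a row does not reach is not made up. A row lasts 1/8 s, in which the tool goes at most 62.5 mm and 10.7 degrees, less where a joint would pass 70% of its speed; a pose out of reach is approached as far as the arm can. A call with a gripper value outside its range is refused whole. "gripper" is the finger opening in cm, from 0 to 9.3, set as the call begins (left out, the last holds). The fingers move at their own pace and stop on an object; "squeeze" is the grip in N (left out, the last holds). Time passes only in rows, so rows that do not move let the fingers close. It gives the time, the measured TCP pose, the force, the opening and the grip force at its end, in the units of the state.
- robot.read_state(): the state, without advancing time (a new reading comes with each control period).
- robot.read_camera(name): name is "scene" or "top"; returns a dict with "frame" (400x640x3 uint8, red, green, blue), "vertical_fov" (degrees; the focal length in pixels is half the picture's height over the tangent of half this angle, whatever the lens; pixels are square), "cx", "cy" (the principal point, pixels), "R" (3x3) and "t" (3): a world point X has camera coordinates R X + t. Camera axes: x right, y down, z forward; pixel columns grow to the right and rows downward; lengths in m; the calibration is good to about 2 mm. A picture is of the moment at which its call begins. There is no depth.
- robot.close_job(): hands the job in; it is judged then, once.
The state is a dict: "t": time; "q": joint angles; "dq": joint speeds; "joint_torque": joint torques, N m; "tool_pos": TCP position; "orientation": TCP orientation; "force": force on the tool from outside, world axes, zero at the start; "wrist_torque": the same for the moment, N m; "opening": finger opening in m; "gripper_force": force on a finger pad.
Only numpy, scipy, OpenCV 4.12 (cv2) and the standard library are available. Lean on these libraries where they do the work, as an engineer would, in place of code of your own. Each camera call takes 0.05 s, during which the arm holds its last target. There are 200 camera calls.

TASK

The transplanting trowel was pushed into its orange bench holster the wrong way round, handle first. Pull it out, lay it flat on the bench and let go, so that you can take it again by the other end, then slide it into the holster blade first until it is fully home. Leave the pot, sprayer, jar and rake where they are.

Things in the scene. Friction and masses are not known exactly. Their poses are not given: they have to be found in the camera images.
- trowel: Loose narrow transplanting trowel, 230 long, 0.2 kg, in the holster handle first at the start, so that its blade sticks out. Origin: middle of its length, on the underside; +x to the blade tip, z up. Wooden handle x -115 to -11, 28 wide (y), 24 high, green band near its end; dark ferrule x -13 to 1, 25 wide, 21 high.
- trowel_blade (a point): Point (60, 0, 9) in the trowel's frame, on the steel blade: a U-channel open on top, x 0 to 91, 24 wide, 18 high, with parallel upright sides.
- trowel_tip (a point): Blade tip, point (115, 0, 1.5) in the trowel's frame; from x = 91 on the blade is a flat rounded tongue 17 wide, 3 thick.
- trowel_handle (a point): Point (-80, 0, 12) in the trowel's frame, in the wooden handle.
- holster: Fixed orange rectangular sleeve on two dark battens (24 x 75, 14 high, at x = -45 and 50). Origin: under its middle at bench height; +x from the mouth towards the closed end, z up. Inside: x -70 (mouth) to 70 (back wall), 32 wide, floor z = 20, roof z = 48; outside 42 wide, top z = 53, with a 12 wide sight slot in the roof. Fully home leaves 90 of the handle outside the mouth.
- holster_mouth (a point): Centre of the mouth, (-70, 0, 34) in the holster's frame. Flared lips around it reach out 11 further (to x = -81), widening by about 5 on each side, from z = 10 to z = 58.
- holster_back (a point): Centre of the inner back wall, (70, 0, 34) in the holster's frame.
- pot: Bystander: green ceramic pot, 124 across, 110 high, upright. Origin under its centre.
- sprayer: Bystander: white trigger sprayer with green head, 76 across, 192 high, upright. Origin under its centre.
- jar: Bystander: glass jar with hinged lid, closed, 76 across, 94 high, upright. Origin under its centre.
- rake: Bystander: steel hand rake lying flat, 230 long, 80 wide at the tines, 32 high. Origin on the bench under the joint of handle and neck; +x to the tines.
Mind the look-alikes: they are no part of the job. There is more than one size of the holster; the one meant has the size given above. There is more than one size of the trowel; the one meant has the size given above.

How it is judged:
By the outcome, as a careful person would: the job done as asked, in the order asked, and still so for the second after the job is handed in, with the robot touching nothing.
It also fails if it takes over 64 s, if anything falls off the work surface, if the arm or the gripper's body presses on something with over 40 N, if the wrist force passes 120 N, or if a joint passes its speed limit or range.

## Working session

There is one attempt and no reset: what is moved stays moved. The work goes in short steps, Python scripts to look and compute and a tool call to move; the robot and the scene stay as the last step left them, time stands still between calls to the robot, and variables do not carry over. Pictures are saved under pics/ and viewed, at most 10 in all, crops included, and the job is handed in when it is done.

Besides the shell and the picture viewer there is one more tool, called after "Request:" by a JSON object that holds its "fn" and its "kwargs". apply_moves: Moves the arm, as the interface text tells. Its arguments: {"type":"object","properties":{"delta_pos":{"type":"array"},"twist":{"type":"array"},"gripper":{"type":"number"},"squeeze":{"type":"number"}},"required":["delta_pos","twist"]}

```bash
mkdir -p pics; python3 - <<'E'
from plant import robot
import cv2,numpy as np
for n in("scene","top"):
    c=robot.read_camera(n); cv2.imwrite(f"pics/{n}0.png",c["frame"][:,:,::-1]); print(n,c["vertical_fov"],c["cx"],c["cy"],np.round(c["R"],4).tolist(),np.round(c["t"],4).tolist())
s=robot.read_state(); print(s, robot.tips_ahead)
E
```

```text
scene 55.973341440151366 313.3283726019894 194.5869456875643 [[-0.2085, 0.978, -0.0062], [0.8324, 0.1741, -0.5261], [-0.5135, -0.1148, -0.8504]] [0.1013, -0.4672, 1.3157]
top 43.76052484478717 319.08458789929745 196.57780195012822 [[-0.0211, -0.9998, 0.0031], [-0.9924, 0.0205, -0.1215], [0.1214, -0.0056, -0.9926]] [0.0279, 0.5603, 1.4285]
{'t': 0.1, 'q': array([ 1.25560323e+00,  1.31094691e-01,  1.48918310e+00, -4.02637145e-05,
        1.52304311e+00, -8.54287752e-02]), 'dq': array([ 0.00041824, -0.00133758, -0.00359225, -0.00122895, -0.00214638,
        0.00023127]), 'joint_torque': array([ 1.71880283e-04, -5.61343431e+01, -4.93097341e+01,  7.69439293e-02,
        2.91838520e-02, -3.82168162e-05]), 'tool_pos': array([0.13650354, 0.58375708, 0.24267995]), 'orientation': array([-3.60081509e-01, -3.12058098e+00,  2.67275996e-03]), 'force': array([ 0.27630715, -0.45033416, -0.31733261]), 'wrist_torque': array([-0.02661137,  0.03080684,  0.02913383]), 'gripper_force': 0.0, 'opening': 0.09314511248780707} 0.025
```

View pics/scene0.png

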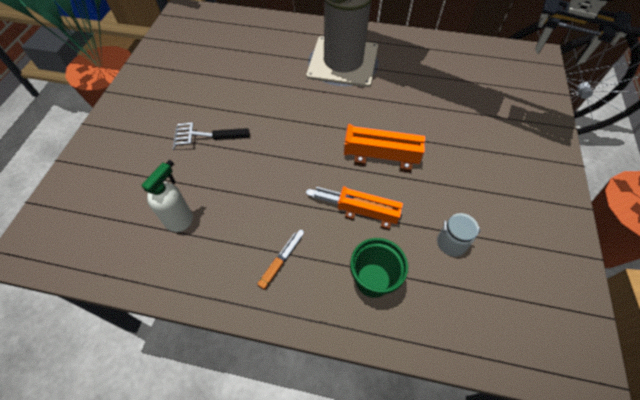

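View pics/top0.png

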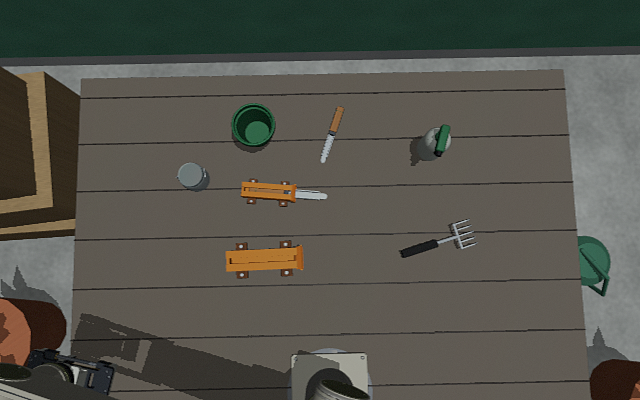

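The scene picture shows the small holster at about (370,205) with the blade sticking out to (308,193). The bigger look-alike holster is at (385,145), and a second trowel lies at (282,258). In the top picture the small holster is at (268,192) with the blade tip at (327,196). I'll zoom in on it in both views.

```bash
python3 - <<'E'
import cv2,numpy as np
a=cv2.imread("pics/scene0.png")[175:240,295:415]; b=cv2.imread("pics/top0.png")[170:215,230:340]
k=dict(fx=6.5,fy=6.5,interpolation=cv2.INTER_CUBIC)
A=cv2.resize(a,None,**k);B=cv2.resize(b,(780,319),interpolation=cv2.INTER_CUBIC)
A=A[:280+130]
A=cv2.resize(A,(780,int(A.shape[0])))
for im,(x0,y0),(w,h),s in((A,(295,175),(120,65),6.5),(B,(230,170),(110,45),780/110)):
    for x in range(0,w,10): cv2.putText(im,str(x0+x),(int(x*s),10),0,.35,(255,255,255),1); cv2.line(im,(int(x*s),12),(int(x*s),16),(255,255,255),1)
    for y in range(0,h,10): cv2.putText(im,str(y0+y),(0,int(y*s)+4),0,.35,(255,255,255),1)
cv2.imwrite("pics/c1.png",A);cv2.imwrite("pics/c2.png",B)
E
```

```text
(no output)
```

View pics/c1.png

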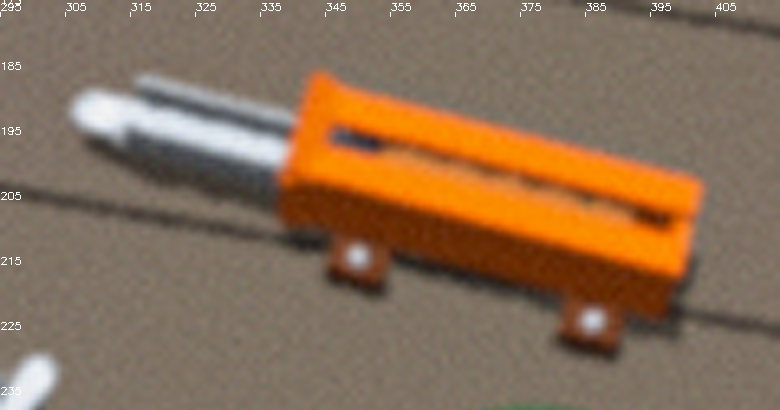

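View pics/c2.png

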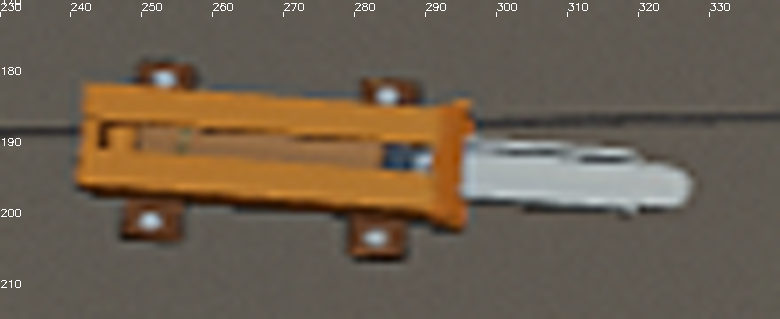

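The crops show these points, in crop pixels:
- **Scene (c1):** screws at (358,256) and (593,320), back roof corners at (702,182) and (686,275), tip at (70,110).
- **Top (c2):** screws at (388,95), (165,79), (376,238) and (151,221), tip at (691,187), back roof corners at (84,82) and (77,185).

Next I'll triangulate these points and fit the holster pose.

```bash
cat > h.py <<'E'
import numpy as np, cv2
from plant import robot
from scipy.optimize import least_squares
def cam(n):
    c=robot.read_camera(n); f=200/np.tan(np.radians(c["vertical_fov"]/2))
    K=np.array([[f,0,c["cx"]],[0,f,c["cy"]],[0,0,1]])
    return c["frame"],K@np.c_[c["R"],c["t"]]
def proj(P,X): p=P@np.append(X,1); return p[:2]/p[2]
def tri(Ps,Pt,a,b):
    X=cv2.triangulatePoints(Ps,Pt,np.array(a,float),np.array(b,float)).ravel(); X=X[:3]/X[3]
    return X, np.hypot(*(proj(Ps,X)-a))+np.hypot(*(proj(Pt,X)-b))
def onplane(P,uv,z):
    A=np.c_[P[:,0],P[:,1],-np.array([uv[0],uv[1],1])]; s=np.linalg.solve(A,-(P[:,2]*z+P[:,3])); return s[:2]
def c1(u,v): return np.array([(u+.5)/6.5-.5+295,(v+.5)/6.5-.5+175])
def c2(u,v): s=780/110; return np.array([(u+.5)/s-.5+230,(v+.5)/s-.5+170])
E
python3 - <<'E'
from h import *
_,S=cam("scene");_,T=cam("top")
pairs=dict(screw_mouth=((358,256),(388,95)),screw_back=((593,320),(165,79)),roof_far=((686,275),(84,82)),roof_near=((702,182),(77,185)),tip=((70,110),(691,187)))
for k,(a,b) in pairs.items():
    X,e=tri(S,T,c1(*a),c2(*b)); print(k,np.round(X*1000,1),round(e,2))
# fit: x,y,yaw, back outer x, screw half-y, screw z
obs=[(S,c1(358,256),'s',-45,1),(S,c1(593,320),'s',50,1),(T,c2(388,95),'s',-45,1),(T,c2(165,79),'s',50,1),(T,c2(376,238),'s',-45,-1),(T,c2(151,221),'s',50,-1),
(S,c1(686,275),'r',0,1),(S,c1(702,182),'r',0,-1),(T,c2(84,82),'r',0,1),(T,c2(77,185),'r',0,-1)]
def res(p,full=False):
    x,y,a,xb,hy,sz=p; out=[]
    for P,uv,k,lx,s in obs:
        # side +1 = larger world x = holster -y or +y handled by sgn
        L=np.array([lx,s*sg*hy,sz] if k=='s' else [xb,s*sg*21,53])/1000
        c,n=np.cos(a),np.sin(a); out+=list(proj(P,[x+c*L[0]-n*L[1],y+n*L[0]+c*L[1],L[2]])-uv)
    return np.array(out)
for sg in(1,-1):
    r=least_squares(res,[.6,.1,1.6,75,29,15],x_scale=[.01,.01,.01,1,1,1]); print(sg,r.cost,np.round(r.x,4)); 
    if r.cost<20: print(np.round(r.fun.reshape(-1,2),2).tolist())
    if sg==-1:
        x,y,a=r.x[:3]; d=np.array([np.cos(a),np.sin(a)]); n=np.array([-d[1],d[0]])
        for P,uv in((S,c1(70,110)),(T,c2(691,187))):
            q=onplane(P,uv,.0215)-[x,y]; print("tip in holster",q@d*1e3,q@n*1e3)
        print("trowel x=62 at",np.array([x,y])+d*(70-115-62)/1000)
E
```

```text
screw_mouth [606.  120.2  15.2] 1.13
screw_back [615.  214.5  14.3] 1.57
roof_far [608.7 243.2  51. ] 1.77
roof_near [566.1 245.9  51. ] 1.53
tip [564.   -6.7  18. ] 0.82
1 419.2199294372513 [  0.5801   0.1679   1.4769  77.6157 -30.0485  14.3697]
-1 2.6969317698968256 [ 0.5804  0.1678  1.4806 77.7478 29.9878 14.5762]
[[-0.73, 0.15], [-0.85, -0.16], [-0.41, -0.0], [-0.68, 0.07], [-0.28, -0.25], [-0.42, -0.06], [-0.95, -0.57], [-0.39, -0.25], [-0.75, 0.01], [-1.04, -0.22]]
tip in holster -173.12597011685497 -1.0209092277520728
tip in holster -176.0444775039434 0.8910742553866584
trowel x=62 at [0.57080853 0.06126097]
```

The heights match the text: screws at 15, roof at 51 and tip at 18 mm. The mouth-to-back axis has a yaw of 1.481. The blade tip is 175 mm out from the holster's middle, so the trowel sits about 15 mm short of the back wall. I'll work out the approach from here.

```bash
cat >> h.py <<'E'
from scipy.spatial.transform import Rotation as Ro
H=np.array([.5804,.1678]); YAW=1.4806
D=np.array([np.cos(YAW),np.sin(YAW)]); N=np.array([-D[1],D[0]])
def hol(a,b=0): return H+D*a/1000+N*b/1000
def go(xyz,ydir=None):
    s=robot.read_state(); R=Ro.from_rotvec(s["orientation"]).as_matrix(); p=s["tool_pos"]
    print("t",round(s["t"],2),"pos",np.round(p,4),"q",np.round(s["q"],2),"toolx",np.round(R[:,0],3),"y",np.round(R[:,1],3),"z",np.round(R[:,2],3),"F",np.round(s["force"],1),"open",round(s["opening"],4),"grip",round(s["gripper_force"],1))
    print("shift cm (tool, before twist)",np.round(R.T@(np.array(xyz)-p)*100,2))
    if ydir is not None:
        w=R.T@np.append(ydir,0); a=np.arctan2(-w[0],w[1]); print("twist",round(a,3),"or",round((a+2*np.pi)%(2*np.pi)-np.pi,3))
E
python3 - <<'E'
from h import *
go([*hol(-120),.15],N)
E
```

```text
t 0.2 pos [0.1365 0.5839 0.243 ] q [ 1.26  0.13  1.49 -0.    1.52 -0.09] toolx [-0.974  0.228  0.   ] y [ 0.228  0.974 -0.001] z [-0.    -0.001 -1.   ] F [-0.4 -0.3  0.5] open 0.0924 grip 0.0
shift cm (tool, before twist) [-54.37 -42.28   9.34]
twist -1.71 or 1.431
```

Request:
{"fn": "apply_moves", "kwargs": {"delta_pos": [[-3.9,-3.0,0],[-3.9,-3.0,0],[-3.9,-3.0,0],[-3.9,-3.0,0],[-3.9,-3.0,0],[-3.9,-3.0,0],[-3.9,-3.0,0],[-3.9,-3.0,0]], "twist": [0,0,0,0,0,0,0,0], "gripper": 9.3}}

```text
t: 1.2
tool_pos: [0.3865, 0.2781, 0.2437]
orientation: [0.36, 3.121, 0.0]
force: [0.5, 0.5, 0.4]
opening: 0.0929
gripper_force: 0.0
```

Request:
{"fn": "apply_moves", "kwargs": {"delta_pos": [[-3.9,-3.0,0],[-3.9,-3.0,0],[-3.9,-3.0,0],[-3.9,-3.0,0],[-3.9,-3.0,0],[-3.7,-3.3,0]], "twist": [0,0,0,0,0,0]}}

```text
t: 1.95
tool_pos: [0.5708, 0.0471, 0.2434]
orientation: [-0.36, -3.121, -0.0]
force: [0.7, -0.4, 0.4]
opening: 0.0931
gripper_force: 0.0
```

Request:
{"fn": "apply_moves", "kwargs": {"delta_pos": [[0,0,1],[0,0,1],[0,0,1],[0,0,1],[0,0,1],[0,0,1],[0,0,1],[0,0,1]], "twist": [0.179,0.179,0.179,0.179,0.179,0.179,0.179,0.178]}}

```text
t: 2.95
tool_pos: [0.5698, 0.0484, 0.1631]
orientation: [-2.325, -2.112, 0.001]
force: [0.9, 0.7, -0.4]
opening: 0.0926
gripper_force: 0.0
```

```bash
python3 - <<'E'
from h import *
go([*hol(-120),.047],N)
E
```

```text
t 2.95 pos [0.5698 0.0484 0.1631] q [-0.    0.11  1.66 -0.    1.37  0.09] toolx [ 0.096  0.995 -0.   ] y [ 0.995 -0.096 -0.   ] z [-0. -0. -1.] F [ 0.9  0.7 -0.4] open 0.0926 grip 0.0
shift cm (tool, before twist) [-0.02 -0.02 11.61]
twist 3.136 or -0.006
```

Request:
{"fn": "apply_moves", "kwargs": {"delta_pos": [[0,0,4],[0,0,3],[0,0,2],[0,0,1.5],[0,0,1.1],[0,0,0]], "twist": [0,0,0,0,0,0]}}

```text
t: 3.7
tool_pos: [0.5697, 0.0484, 0.0472]
orientation: [-2.319, -2.119, 0.001]
force: [0.6, 0.2, 0.3]
opening: 0.0931
gripper_force: 0.0
```

Request:
{"fn": "apply_moves", "kwargs": {"delta_pos": [[0,0,0],[0,0,0],[0,0,0],[0,0,0],[0,0,0],[0,0,0],[0,0,0],[0,0,0]], "twist": [0,0,0,0,0,0,0,0], "gripper": 0, "squeeze": 50}}

```text
t: 4.7
tool_pos: [0.5699, 0.0484, 0.0476]
orientation: [-2.319, -2.119, 0.0]
force: [-1.0, -0.4, -0.3]
opening: 0.0234
gripper_force: 49.9
```

The blade is gripped at an opening of 23 mm. I'll lift 1 mm and pull straight out, and look up the bystander positions for the lay-down spot.

Request:
{"fn": "apply_moves", "kwargs": {"delta_pos": [[0,0,-0.15],[-0.5,0,0],[-1,0,0],[-2,0,0],[-2,0,0],[-2,0,0],[-2,0,0],[-2,0,0]], "twist": [0,0,0,0,0,0,0,0]}}

```text
t: 5.7
tool_pos: [0.5595, -0.0677, 0.0492]
orientation: [2.319, 2.119, 0.0]
force: [-0.6, 0.2, -2.3]
opening: 0.0235
gripper_force: 49.9
```

```bash
python3 - <<'E'
from h import *
F,T=cam("top"); cv2.imwrite("pics/top1.png",F[:,:,::-1])
for k,uv in dict(rake_handle=(401,255),rake_t1=(470,220),rake_t2=(476,246),spr=(430,148),trow_a=(323,161),trow_b=(340,107),bighol=(300,260),pot=(253,125)).items(): print(k,np.round(onplane(T,uv,0.0),3))
go([*hol(-285),.05],N)
E
```

```text
rake_handle [ 0.385 -0.223]
rake_t1 [ 0.485 -0.434]
rake_t2 [ 0.407 -0.447]
spr [ 0.707 -0.325]
trow_a [0.673 0.002]
trow_b [ 0.841 -0.054]
bighol [0.377 0.076]
pot [0.79  0.213]
t 5.75 pos [ 0.5594 -0.0699  0.0492] q [-0.21  0.21  1.77 -0.    1.16 -0.12] toolx [ 0.091  0.996 -0.001] y [ 0.996 -0.091  0.   ] z [ 0.    -0.001 -1.   ] F [-0.7 -2.6 -2.6] open 0.0237 grip 49.9
shift cm (tool, before twist) [-4.64 -0.04 -0.07]
twist 3.141 or -0.001
```

Clear bench lies around x 0.45–0.65, y −0.13. I'll pull the trowel fully clear, lift it, turn it a quarter turn and carry it there.

Request:
{"fn": "apply_moves", "kwargs": {"delta_pos": [[-2,0,0],[-2,0,0],[-2,0,0],[-1,0,0],[0,0,-2],[0,0,-3],[0,0,-3],[0,0,-2]], "twist": [0,0,0,0,0,0,0,0]}}

```text
t: 6.75
tool_pos: [0.5545, -0.1355, 0.1524]
orientation: [2.316, 2.118, 0.003]
force: [0.7, -0.3, -3.0]
opening: 0.0234
gripper_force: 49.9
```

Request:
{"fn": "apply_moves", "kwargs": {"delta_pos": [[0,0,0],[0,0,0],[0,0,0],[0,0,0],[0,0,0],[0,0,0],[0,0,0],[0,0,0]], "twist": [0.17,0.17,0.17,0.17,0.17,0.17,0.17,0.17]}}

```text
t: 7.75
tool_pos: [0.5533, -0.1353, 0.1496]
orientation: [-3.136, -0.182, 0.0]
force: [0.2, -0.5, -2.5]
opening: 0.0235
gripper_force: 49.9
```

```bash
python3 - <<'E'
from h import *
F,T=cam("top"); G,S=cam("scene")
uv=proj(T,np.append(robot.read_state()["tool_pos"],1)[:3]); us=proj(S,robot.read_state()["tool_pos"]); print(uv,us)
def crop(I,u): x,y=int(u[0]),int(u[1]); return cv2.resize(I[max(0,y-70):y+70,x-95:x+95,::-1],(570,420)) if y>70 else I[:140,x-95:x+95,::-1]
a=cv2.resize(F[max(0,int(uv[1])-70):int(uv[1])+70,int(uv[0])-70:int(uv[0])+70,::-1],(390,390));b=cv2.resize(G[int(us[1])-70:int(us[1])+70,int(us[0])-70:int(us[0])+70,::-1],(390,390))
cv2.imwrite("pics/held.png",np.hstack([a,b]))
go([.47,-.13,.05],-D)
E
```

```text
[375.24730392 192.96686752] [253.05206272 150.06784165]
t 7.85 pos [ 0.5533 -0.1353  0.1496] q [-0.33  0.11  1.68  0.    1.35  1.12] toolx [ 0.993  0.119 -0.   ] y [ 0.119 -0.993 -0.   ] z [-0.  0. -1.] F [ 0.1  0.9 -1.7] open 0.0238 grip 49.9
shift cm (tool, before twist) [-8.21 -1.52  9.96]
twist 0.209 or -2.932
```

View pics/held.png

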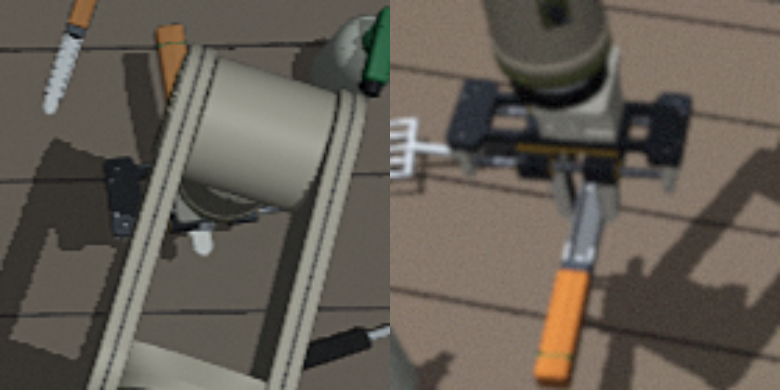

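The trowel is held by the blade with its handle pointing out to +x. The handle end is at about (171,27) in the top half and (553,375) in the scene half. I'll check whether it sags.

```bash
python3 - <<'E'
from h import *
F,T=cam("top"); G,S=cam("scene"); k=390/140
t=lambda u,v:np.array([(u+.5)/k-.5+305,(v+.5)/k-.5+122]); s=lambda u,v:np.array([(u-390+.5)/k-.5+183,(v+.5)/k-.5+80])
print("handle end",tri(S,T,s(553,377),t(171,28)))
print("band",tri(S,T,s(555,353),t(173,43)))
E
```

```text
handle end (array([ 0.72627952, -0.11571975,  0.13625335]), np.float64(2.0104051415431945))
band (array([ 0.70903448, -0.11688325,  0.14501527]), np.float64(1.2965391991089847))
```

There is almost no sag. I'll move over the lay-down spot and lower it.

Request:
{"fn": "apply_moves", "kwargs": {"delta_pos": [[-4.1,-0.8,0],[-4.1,-0.7,0],[0,0,3],[0,0,3],[0,0,3],[0,0,2],[0,0,0.7],[0,0,0]], "twist": [0,0,0.15,0.06,0,0,0,0]}}

```text
t: 8.95
tool_pos: [0.4701, -0.1307, 0.0323]
orientation: [-3.138, 0.138, 0.001]
force: [-0.1, -0.3, -2.3]
opening: 0.0237
gripper_force: 49.9
```

Request:
{"fn": "apply_moves", "kwargs": {"delta_pos": [[0,0,0.15],[0,0,0.1],[0,0,0]], "twist": [0,0,0]}}

```text
t: 9.32
tool_pos: [0.4705, -0.1309, 0.0301]
orientation: [3.138, -0.14, 0.001]
force: [-0.3, 0.7, -2.5]
opening: 0.0237
gripper_force: 49.9
```

Request:
{"fn": "apply_moves", "kwargs": {"delta_pos": [[0,0,0.1],[0,0,0.1],[0,0,0],[0,0,0]], "twist": [0,0,0,0]}}

```text
t: 9.82
tool_pos: [0.4702, -0.1308, 0.0277]
orientation: [3.138, -0.14, 0.0]
force: [-0.6, 0.2, -1.7]
opening: 0.0236
gripper_force: 49.9
```

Request:
{"fn": "apply_moves", "kwargs": {"delta_pos": [[0,0,0.1],[0,0,0]], "twist": [0,0]}}

```text
t: 10.07
tool_pos: [0.4703, -0.1309, 0.0276]
orientation: [3.138, -0.14, -0.0]
force: [-5.1, 1.6, 9.8]
opening: 0.0234
gripper_force: 49.9
```

Request:
{"fn": "apply_moves", "kwargs": {"delta_pos": [[0,0,0],[0,0,0],[0,0,0],[0,0,0],[0,0,0]], "twist": [0,0,0,0,0], "gripper": 9.3}}

```text
t: 10.7
tool_pos: [0.4701, -0.1308, 0.0266]
orientation: [-3.138, 0.14, 0.0]
force: [-0.7, -0.6, -0.2]
opening: 0.0691
gripper_force: 0.0
```

Request:
{"fn": "apply_moves", "kwargs": {"delta_pos": [[0,0,-3],[0,0,-5],[0,0,-5],[0,0,-5],[0,0,0]], "twist": [0,0,0,0,0]}}

```text
t: 11.32
tool_pos: [0.4729, -0.1319, 0.2119]
orientation: [3.135, -0.14, 0.014]
force: [0.5, -0.3, -0.7]
opening: 0.0928
gripper_force: 0.0
```

Request:
{"fn": "apply_moves", "kwargs": {"delta_pos": [[0,0,0],[0,0,0],[0,0,0],[0,0,0],[0,0,0],[0,0,0],[0,0,0],[0,0,0]], "twist": [-0.18,-0.18,-0.18,-0.18,-0.18,-0.18,-0.18,-0.18]}}

```text
t: 12.32
tool_pos: [0.4696, -0.1306, 0.2052]
orientation: [-2.445, -1.97, 0.002]
force: [-0.0, 0.3, 0.1]
opening: 0.0926
gripper_force: 0.0
```

Request:
{"fn": "apply_moves", "kwargs": {"delta_pos": [[0,0,0],[0,0,0],[0,0,0],[0,0,0],[0,0,0],[0,0,0],[0,0,0],[0,0,0]], "twist": [-0.18,-0.18,-0.18,-0.18,-0.18,-0.18,-0.18,-0.18]}}

```text
t: 13.32
tool_pos: [0.4695, -0.1306, 0.2052]
orientation: [-0.539, -3.093, -0.001]
force: [-0.5, 0.5, -0.4]
opening: 0.0933
gripper_force: 0.0
```

```bash
python3 - <<'E'
from h import *
F,T=cam("top"); G,S=cam("scene")
a=proj(T,[.53,-.13,0]).astype(int)-60; b=proj(S,[.53,-.13,0]).astype(int)-60; print(a,b)
f=lambda I,o:cv2.resize(I[o[1]:o[1]+120,o[0]:o[0]+120,::-1],(396,396),interpolation=cv2.INTER_CUBIC)
cv2.imwrite("pics/laid.png",np.hstack([f(F,a),f(G,b)]))
go([.61,-.13,.18],-D)
E
```

```text
[308 147] [204 117]
t 13.43 pos [ 0.4696 -0.1306  0.2053] q [-0.38 -0.16  1.84 -0.    1.46 -1.6 ] toolx [-0.94   0.341  0.002] y [0.341 0.94  0.   ] z [-0.002  0.001 -1.   ] F [ 0.4  0.4 -1.1] open 0.0925 grip 0.0
shift cm (tool, before twist) [-13.18   4.85   2.51]
twist 2.883 or -0.258
```

View pics/laid.png

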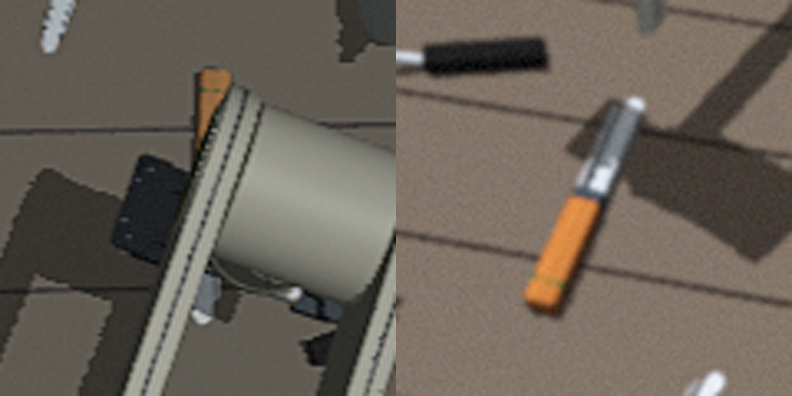

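The trowel lies flat and free. Its handle end is at (214,70) in the top half and (541,308) in the scene half. Its tip is at (201,319) and (637,102). I'll measure its axis and compare it with where the gripper let go.

```bash
python3 - <<'E'
from h import *
F,T=cam("top"); G,S=cam("scene")
t=lambda u,v:np.array([(u+.5)/3.3-.5+308,(v+.5)/3.3-.5+147]); s=lambda u,v:np.array([(u-396+.5)/3.3-.5+204,(v+.5)/3.3-.5+117])
print("tip",tri(S,T,s(637,102),t(201,321))); print("band top",tri(S,T,s(548,281),t(211,92)))
print("tip z1.5",onplane(S,s(637,100),.0015),onplane(T,t(201,322),.0015)); 
print("end, top edge z24",onplane(S,s(541,294),.022),onplane(T,t(215,69),.022))
e=(onplane(S,s(541,294),.022)+onplane(T,t(215,69),.022))/2; p=(onplane(S,s(637,100),.0015)+onplane(T,t(201,322),.0015))/2
d=(e-p); L=np.hypot(*d); d/=L; print("len",L,"dir",np.arctan2(d[1],d[0]),"handle -85:",p+d*.200)
print("from release",[.4702+.145*np.cos(.089),-.1308-.145*np.sin(.089)])
go([.614,-.1435,.20],[np.sin(.089),np.cos(.089)])
E
```

```text
tip (array([ 0.41988657, -0.12706196, -0.00070128]), np.float64(0.9984589195791342))
band top (array([ 0.62568685, -0.14201373,  0.01873762]), np.float64(0.015452071870383577))
tip z1.5 [ 0.4190286  -0.12514049] [ 0.4192018  -0.12785501]
end, top edge z24 [ 0.64008197 -0.14288774] [ 0.64612344 -0.14595946]
len 0.22470366885078147 dir -0.07986035325432053 handle -85: [ 0.61847777 -0.14245285]
from release [np.float64(0.6146261064676337), np.float64(-0.14368796999529945)]
t 13.53 pos [ 0.4698 -0.1307  0.2058] q [-0.38 -0.16  1.84 -0.    1.46 -1.59] toolx [-0.938  0.348  0.001] y [0.348 0.938 0.   ] z [-0.001  0.    -1.   ] F [ 0.  -0.5  0.7] open 0.0931 grip 0.0
shift cm (tool, before twist) [-13.97   3.81   0.56]
twist -0.266 or 2.875
```

The two agree within 4 mm, so I'll go to the handle.

Request:
{"fn": "apply_moves", "kwargs": {"delta_pos": [[-3.5,0.95,0],[-3.5,0.95,0],[-3.5,0.95,0],[-3.5,0.95,0],[0,0,3],[0,0,4],[0,0,0],[0,0,0]], "twist": [0,0,0,0,-0.133,-0.133,0,0]}}

```text
t: 14.52
tool_pos: [0.6151, -0.1434, 0.1378]
orientation: [0.14, 3.138, -0.0]
force: [0.6, -0.5, 1.9]
opening: 0.0928
gripper_force: 0.0
```

Request:
{"fn": "apply_moves", "kwargs": {"delta_pos": [[0,0,4],[0,0,3],[0,0,2],[0,0,1],[0,0,0.6],[0,0,0]], "twist": [0,0,0,0,0,0]}}

```text
t: 15.28
tool_pos: [0.6151, -0.1433, 0.0312]
orientation: [0.134, 3.138, -0.0]
force: [-0.3, 0.3, -0.4]
opening: 0.0928
gripper_force: 0.0
```

```bash
python3 - <<'E'
from h import *
go([.614,-.1435,.0275],[np.sin(.089),np.cos(.089)])
E
```

```text
t 15.28 pos [ 0.6151 -0.1433  0.0312] q [-0.31  0.4   1.57  0.    1.17 -1.8 ] toolx [-0.996  0.085 -0.001] y [ 0.085  0.996 -0.   ] z [ 0.001 -0.    -1.   ] F [-0.3  0.3 -0.4] open 0.0928 grip 0.0
shift cm (tool, before twist) [ 0.11 -0.03  0.37]
twist 0.004 or -3.138
```

Request:
{"fn": "apply_moves", "kwargs": {"delta_pos": [[0,0,0.3],[0,0,0],[0,0,0],[0,0,0],[0,0,0],[0,0,0],[0,0,0],[0,0,0]], "twist": [0,0,0,0,0,0,0,0], "gripper": 0, "squeeze": 55}}

```text
t: 16.27
tool_pos: [0.6147, -0.1432, 0.0276]
orientation: [0.133, 3.139, 0.0]
force: [-0.3, 0.4, 0.2]
opening: 0.0276
gripper_force: 55.0
```

Request:
{"fn": "apply_moves", "kwargs": {"delta_pos": [[0,0,-2],[0,0,-3],[0,0,-4],[0,0,-3],[0,0,0]], "twist": [0,0,0,0,0]}}

```text
t: 16.9
tool_pos: [0.617, -0.144, 0.1523]
orientation: [0.133, 3.132, -0.003]
force: [0.3, -0.7, -3.4]
opening: 0.028
gripper_force: 55.0
```

```bash
python3 - <<'E'
from h import *
go([*hol(-320),.148],-N)
E
```

```text
t 16.9 pos [ 0.617  -0.144   0.1523] q [-0.31  0.27  1.5  -0.    1.37 -1.8 ] toolx [-0.996  0.085 -0.007] y [ 0.085  0.996 -0.002] z [ 0.007 -0.002 -1.   ] F [ 0.3 -0.7 -3.4] open 0.028 grip 55.0
shift cm (tool, before twist) [ 6.47 -1.24  0.38]
twist 1.576 or -1.565
```

Request:
{"fn": "apply_moves", "kwargs": {"delta_pos": [[3.2,-0.6,0],[3.2,-0.6,0],[0,0,0],[0,0,0],[0,0,0],[0,0,0],[0,0,0],[0,0,0]], "twist": [0,0,0.17,0.17,0.17,0.17,0.17,0.17]}}

```text
t: 17.9
tool_pos: [0.5488, -0.1494, 0.1458]
orientation: [-1.655, -2.668, 0.001]
force: [-0.4, 0.4, -2.8]
opening: 0.0274
gripper_force: 55.0
```

Request:
{"fn": "apply_moves", "kwargs": {"delta_pos": [[0,0,0],[0,0,0],[0,0,0],[0,0,0],[0,0,0]], "twist": [0.17,0.17,0.17,0.05,0]}}

```text
t: 18.52
tool_pos: [0.5489, -0.1495, 0.1461]
orientation: [-2.321, -2.114, 0.002]
force: [0.0, 0.6, -2.1]
opening: 0.0277
gripper_force: 55.0
```

```bash
python3 - <<'E'
from h import *
go([*hol(-320),.050],-N)
F,T=cam("top"); G,S=cam("scene")
o=hol(-180)
a=proj(T,[*o,.05]).astype(int)-60; b=proj(S,[*o,.05]).astype(int)-60; print(a,b)
f=lambda I,o:cv2.resize(I[o[1]:o[1]+120,o[0]:o[0]+120,::-1],(396,396),interpolation=cv2.INTER_CUBIC)
cv2.imwrite("pics/pre.png",np.hstack([f(F,a),f(G,b)]))
E
```

```text
t 18.52 pos [ 0.5489 -0.1495  0.1461] q [-0.36  0.12  1.68 -0.    1.34 -0.26] toolx [0.093 0.996 0.   ] y [ 0.996 -0.093 -0.002] z [-0.002  0.001 -1.   ] F [ 0.   0.6 -2.1] open 0.0277 grip 55.0
shift cm (tool, before twist) [-0.12  0.3   9.61]
twist -0.003 or 3.138
[268 134] [242 124]
```

View pics/pre.png

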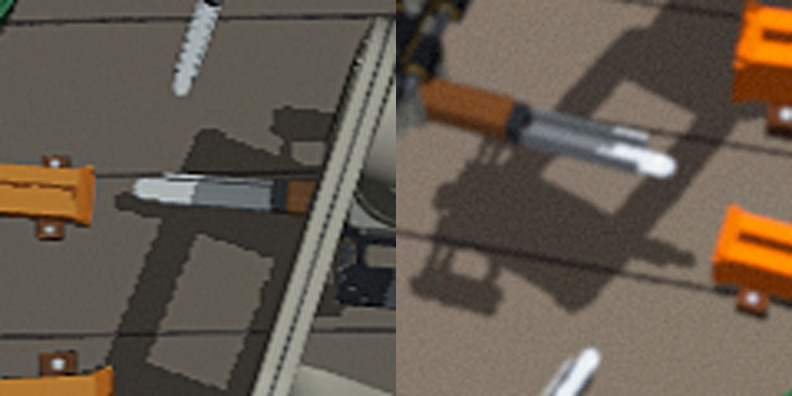

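The blade points at the mouth, with the tip at (134,188) in the top half and (676,165) in the scene half. I'll check its line and height.

```bash
python3 - <<'E'
from h import *
F,T=cam("top"); G,S=cam("scene")
t=lambda u,v:np.array([(u+.5)/3.3-.5+268,(v+.5)/3.3-.5+134]); s=lambda u,v:np.array([(u-396+.5)/3.3-.5+242,(v+.5)/3.3-.5+124])
X,e=tri(S,T,s(676,165),t(134,188)); q=X[:2]-H; print("tip",X,e,"hol",q@D,q@N)
p=robot.read_state()["tool_pos"][:2]-H; print("tcp hol",p@D,p@N)
# ferrule centre in top view at z=.13
for n,uv in(("tip",(134,188)),("ferrule",(279,194))):
    q=onplane(T,t(*uv),.121 if n=="tip" else .139)-H; print(n,q@D,q@N)
# re-measure holster lip in same top view: top corners (92,168),(85,226) z .056
for uv in((92,168),(85,226)):
    q=onplane(T,t(*uv),.056)-H; print("lip",q@D,q@N)
E
```

```text
tip [0.56696143 0.04786387 0.12195655] 1.7653128706356114 hol -0.1206590659229183 0.0025808084218712137
tcp hol -0.3189629938382309 0.0021278842416502797
tip -0.12221692505058386 0.002065136498474089
ferrule -0.24265645149673143 0.0011201462144180448
lip -0.08228901955109563 -0.021701102336698166
lip -0.08001521857896611 0.0298757990873383
```

The tip is level and about 2 mm to one side. I'll correct that, lower to insertion height and start in.

Request:
{"fn": "apply_moves", "kwargs": {"delta_pos": [[0,0.15,0],[0,0,3],[0,0,3],[0,0,2.5],[0,0,1.2],[0,0,0],[0,0,0]], "twist": [0,0,0,0,0,0,0]}}

```text
t: 19.6
tool_pos: [0.5524, -0.1503, 0.052]
orientation: [2.322, 2.113, 0.001]
force: [-0.0, -1.0, -2.4]
opening: 0.0274
gripper_force: 55.0
```

```bash
python3 - <<'E'
from h import *
go([*hol(-131),.049],-N)
F,T=cam("top"); G,S=cam("scene")
o=hol(-100)
a=proj(T,[*o,.05]).astype(int)-50; b=proj(S,[*o,.05]).astype(int)-50; print(a,b)
f=lambda I,o:cv2.resize(I[o[1]:o[1]+100,o[0]:o[0]+100,::-1],(400,400),interpolation=cv2.INTER_CUBIC)
cv2.imwrite("pics/pre2.png",np.hstack([f(F,a),f(G,b)]))
E
```

```text
t 19.6 pos [ 0.5524 -0.1503  0.052 ] q [-0.36  0.23  1.74  0.    1.17 -0.26] toolx [ 0.094  0.996 -0.001] y [ 0.996 -0.094  0.002] z [ 0.002 -0.001 -1.   ] F [-0.  -1.  -2.4] open 0.0274 grip 55.0
shift cm (tool, before twist) [18.83 -0.14  0.29]
twist -0.004 or 3.138
[251 142] [282 142]
```

View pics/pre2.png

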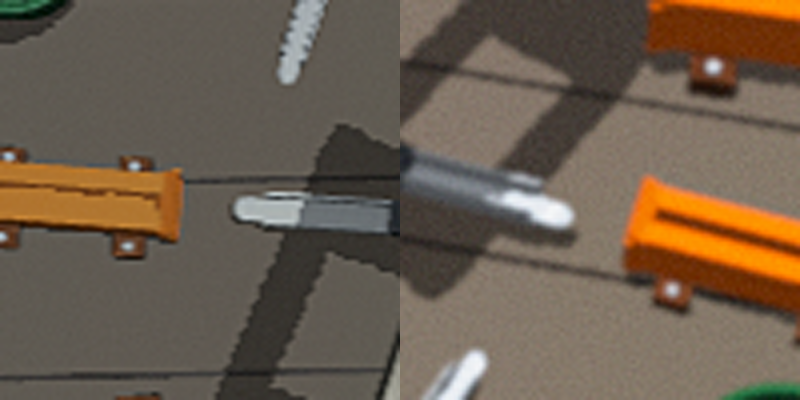

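The tip is at (233,208) in the top half, and the screw midline extended there gives a row of 209.5. The alignment is good, with about 1 mm to correct. Now inserting.

Request:
{"fn": "apply_moves", "kwargs": {"delta_pos": [[0,-0.1,0.25],[2,0,0],[2,0,0],[1.5,0,0],[1,0,0],[1,0,0],[1,0,0],[0,0,0]], "twist": [0,0,0,0,0,0,0,0]}}

```text
t: 20.7
tool_pos: [0.5584, -0.0645, 0.0481]
orientation: [-2.323, -2.115, -0.0]
force: [0.1, -0.1, -2.0]
opening: 0.0275
gripper_force: 55.0
```

Request:
{"fn": "apply_moves", "kwargs": {"delta_pos": [[1,0,0],[1,0,0],[1,0,0],[1,0,0],[1,0,0],[1,0,0],[0.5,0,0],[0,0,0]], "twist": [0,0,0,0,0,0,0,0]}}

```text
t: 21.7
tool_pos: [0.5645, -0.0, 0.0481]
orientation: [-2.323, -2.115, 0.0]
force: [-0.0, 0.4, -1.6]
opening: 0.0276
gripper_force: 55.0
```

```bash
python3 - <<'E'
from h import *
go([*hol(-130),.049],-N)
E
```

```text
t 21.7 pos [ 0.5645 -0.      0.0481] q [-0.09  0.22  1.76  0.    1.16  0.  ] toolx [0.093 0.996 0.   ] y [ 0.996 -0.093 -0.   ] z [-0.  0. -1.] F [-0.   0.4 -1.6] open 0.0276 grip 55.0
shift cm (tool, before twist) [ 3.86  0.06 -0.09]
twist -0.003 or 3.138
```

Request:
{"fn": "apply_moves", "kwargs": {"delta_pos": [[0.8,0,0],[0.8,0,0],[0.6,0,0],[0.5,0,0],[0.3,0,0],[0,0,0]], "twist": [0,0,0,0,0,0]}}

```text
t: 22.45
tool_pos: [0.5673, 0.0297, 0.0481]
orientation: [-2.323, -2.115, -0.0]
force: [-0.9, 0.2, -2.6]
opening: 0.0272
gripper_force: 55.0
```

Request:
{"fn": "apply_moves", "kwargs": {"delta_pos": [[0.2,0,0],[0.2,0,0],[0.1,0,0],[0,0,0]], "twist": [0,0,0,0]}}

```text
t: 22.95
tool_pos: [0.5678, 0.0344, 0.0481]
orientation: [-2.323, -2.115, -0.0]
force: [0.4, 0.9, -2.2]
opening: 0.0274
gripper_force: 55.0
```

Still free, with about 4 mm left by the estimate. I'll creep in until it touches the back wall.

Request:
{"fn": "apply_moves", "kwargs": {"delta_pos": [[0.1,0,0],[0.1,0,0],[0.1,0,0],[0,0,0]], "twist": [0,0,0,0]}}

```text
t: 23.45
tool_pos: [0.5681, 0.0375, 0.0481]
orientation: [-2.323, -2.115, -0.0]
force: [0.2, 0.3, -2.6]
opening: 0.0277
gripper_force: 55.0
```

Request:
{"fn": "apply_moves", "kwargs": {"delta_pos": [[0.1,0,0],[0.1,0,0],[0,0,0]], "twist": [0,0,0]}}

```text
t: 23.82
tool_pos: [0.5682, 0.0395, 0.0481]
orientation: [-2.323, -2.115, -0.0]
force: [-0.7, 0.0, -2.1]
opening: 0.0279
gripper_force: 55.0
```

Request:
{"fn": "apply_moves", "kwargs": {"delta_pos": [[0.1,0,0],[0.1,0,0],[0,0,0]], "twist": [0,0,0]}}

```text
t: 24.2
tool_pos: [0.5684, 0.0412, 0.0482]
orientation: [2.323, 2.114, -0.0]
force: [0.1, -2.5, -1.5]
opening: 0.0275
gripper_force: 55.0
```

Request:
{"fn": "apply_moves", "kwargs": {"delta_pos": [[0.1,0,0],[0.1,0,0],[0,0,0]], "twist": [0,0,0]}}

```text
t: 24.58
tool_pos: [0.5686, 0.0416, 0.0482]
orientation: [2.322, 2.113, -0.003]
force: [-0.2, -10.1, -0.5]
opening: 0.0277
gripper_force: 55.0
```

The force on −y has risen to 10 N at the predicted depth, so the tip is on the back wall. I'll release, retreat and check.

Request:
{"fn": "apply_moves", "kwargs": {"delta_pos": [[0,0,0.05],[0,0,0],[0,0,0],[0,0,0],[0,0,0],[0,0,0]], "twist": [0,0,0,0,0,0], "gripper": 9.3}}

```text
t: 25.32
tool_pos: [0.5686, 0.0434, 0.0476]
orientation: [2.323, 2.115, 0.0]
force: [0.5, -0.4, 0.1]
opening: 0.0831
gripper_force: 0.0
```

Request:
{"fn": "apply_moves", "kwargs": {"delta_pos": [[0,0,-3],[0,0,-4],[0,0,-5],[0,0,-5],[-5,0,0],[-5,0,0],[-5,0,0],[0,0,0]], "twist": [0,0,0,0,0,0,0,0]}}

```text
t: 26.32
tool_pos: [0.554, -0.1092, 0.2176]
orientation: [2.327, 2.109, -0.001]
force: [0.2, 0.1, -0.2]
opening: 0.093
gripper_force: 0.0
```

```bash
python3 - <<'E'
from h import *
go([.5,0,.2])
F,T=cam("top"); G,S=cam("scene")
o=hol(-60)
a=proj(T,[*o,.03]).astype(int)-[60,50]; b=proj(S,[*o,.03]).astype(int)-[60,50]; print(a,b)
f=lambda I,o:cv2.resize(I[o[1]:o[1]+100,o[0]:o[0]+120,::-1],(396,330),interpolation=cv2.INTER_CUBIC)
cv2.imwrite("pics/end.png",np.hstack([f(F,a),f(G,b)]))
E
```

```text
t 26.32 pos [ 0.554  -0.1092  0.2176] q [-0.28  0.05  1.62 -0.    1.47 -0.19] toolx [ 0.098  0.995 -0.001] y [ 0.995 -0.098  0.   ] z [-0.    -0.001 -1.   ] F [ 0.2  0.1 -0.2] open 0.093 grip 0.0
shift cm (tool, before twist) [10.34 -6.45  1.76]
[227 142] [286 150]
```

View pics/end.png

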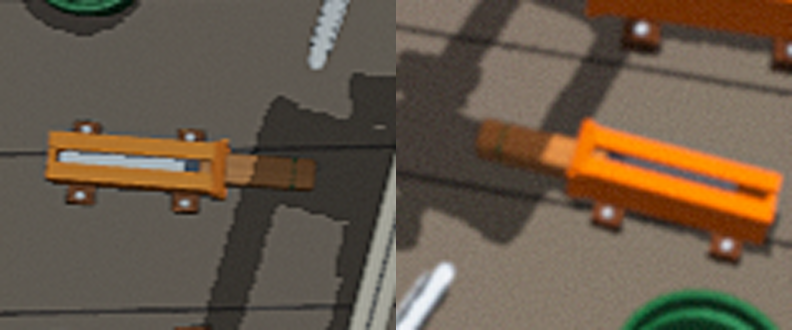

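The picture shows the trowel in the holster blade first, with the blade visible in the sight slot. The handle end is at (314,174) in the top half and about (479,138) in the scene half. I'll check its depth.

```bash
python3 - <<'E'
from h import *
F,T=cam("top"); G,S=cam("scene")
t=lambda u,v:np.array([(u+.5)/3.3-.5+227,(v+.5)/3.3-.5+142]); s=lambda u,v:np.array([(u-396+.5)/3.3-.5+286,(v+.5)/3.3-.5+150])
for z in (.032,.044):
  for P,uv in((T,t(315,174)),(S,s(479,138))):
    q=onplane(P,uv,z)-H; print(z,"end hol (want -160)",q@D*1e3,q@N*1e3)
E
```

```text
0.032 end hol (want -160) -161.16781034813957 -1.4674412228016624
0.032 end hol (want -160) -157.0551915611036 -2.988400666463588
0.044 end hol (want -160) -161.1631047756398 0.05901559933446654
0.044 end hol (want -160) -154.6569290919585 -10.162922820913654
```

```bash
python3 -c "
from plant import robot
print(robot.close_job())"
```

```text
the job is handed in; nothing more can be done
None
```

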